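Slacken the left-hand wheel nut of a bench grinder with its lug key

ROBOT

A 7-joint arm with a two-finger parallel gripper is mounted at the origin on the work surface. World frame = base frame: x ahead of the robot, y to its left, z up, the work surface at z = 0. Lengths are in m, angles in degrees, forces in N, time in s.
With the tool pointing down it reaches from about 0.4 to 0.9 m from the base axis. Payload 5.6 kg.
Tool frame: the origin (TCP) lies on the centre line of the jaws, within the pads' length; the fingertips stand 11 mm ahead of it and the grasp point (between the pads) lies 8 mm behind it (bot.tips_ahead is the distance from the TCP to the fingertips, in m); z points along the fingers, x is the direction in which the jaws open and shut, and the axes are right-handed (so a half turn about z gives the same grasp; the last joint's range is limited). The gripper opens to 92 mm and grips with 3 to 60 N. Pads are 20 mm wide; open, the fingers measure 128 mm over their backs; the gripper's body (75 mm by 189 mm) begins 69 mm behind the grasp point.
Start: joints at [65.031, 26.786, -0.665, 91.828, 0.344, 61.387, -3.226], TCP at [0.249, -0.601, 0.226] pointing down, gripper open.
Joint ranges: [-144.91, 144.91], [-17.63, 115.5], [-89.93, 88.59], [15.96, 139.68], [-74.01, 254.01], [8.47, 105.57], [-167.45, 167.45]. Speed limits (degrees/s): [147.25, 147.25, 180, 180, 180, 180, 180].

INTERFACE

Orientations are given as a 3x3 rotation matrix whose columns are the frame's x, y, z axes.
In Python, from workcell import bot gives the robot as it stands. The module is installed in compiled form; this text tells all that it offers.
- The arm moves only by the shell command python3 -m pendant 'ROWS' [OPENING] [FORCE]. ROWS is JSON, a list of rows, each an object of numbers: "dx", "dy", "dz": the shift along the tool's x, y, z in mm; "twist": the turn about the tool's z in degrees. In form: [{"dx": .., "dy": .., "dz": .., "twist": ..}, ...]. A call has 1 to 12 rows; each row is the pose to reach, as a shift and turn from the pose commanded when the call began, along the tool's axes at that moment; what a row does not reach only later rows make up. A row lasts 1/8 s, in which the tool goes at most 62.5 mm and 10.7 degrees, less where a joint would pass 70% of its speed; a pose out of reach is approached as far as the arm can. A call with a gripper value outside its range is refused whole. OPENING is the opening in per cent of the stroke, from 0 (shut) to 100 (fully open), set as the call begins (- or left out, the last holds). The fingers move at their own pace and stop on an object; FORCE is the grip in N (left out, the last holds). Time passes only in rows, so rows that repeat a pose let the fingers close. It gives the time, the measured TCP pose, the force and the opening at its end, in the units of the state.
- bot.sense(): the state, without advancing time (a new reading comes with each control period).
- bot.grab_frame(name): name is "side" or "top"; returns the picture (420x560x3 uint8, red, green, blue); there is no depth.
- bot.camera_model(name): a dict with "intrinsics" (3x3 intrinsics, pixels), "dist_coeffs" ([k1, k2, p1, p2, k3] as OpenCV has them; the pictures are not rectified), "origin" and "attitude" of the camera in the world. Camera axes: x right, y down, z forward; pixel columns grow to the right and rows downward; lengths in m; the calibration is good to about 2 mm. A picture is of the moment at which its call begins. camera_model takes no time and is no camera call.
- bot.job_done(): hands the job in, once; it reports no verdict.
The state is a dict: "time": time; "joints": joint angles; "joint_vel": joint speeds; "tau": joint torques, N m; "ee_pos": TCP position; "eef_rot": TCP orientation; "wrist_force": force on the tool from outside, world axes, zero at the start; "moment": the same for the moment, N m; "width": finger opening in m.
Only numpy, scipy, OpenCV 4.12 (cv2) and the standard library are available. Lean on these libraries where they do the work, as an engineer would, in place of code of your own. Each camera call takes 0.05 s, during which the arm holds its last target. There are 200 camera calls.

TASK

The wheel on the flat bench grinder is to be changed: take the big lug key out of the key rack, seat it fully in the slots of the wheel nut and slacken the nut by at least a sixth of a turn. The nut has a left-hand thread, so it must come loose clockwise seen from above: let the feel of it confirm the direction, never tighten it, and neither bear down hard on it nor knock the wheel. Then lift the key off and stand it back in the rack well it came from, leaving everything else where it is.

Things in the scene. Friction and masses are not known exactly. Their poses are not given: they have to be found in the camera images.
- lug_key: The big steel T-key, upright in one of the rack's two wells, 0.5 kg give or take a fifth. Origin: on its axis at the lugs' lower ends; z up the stem. Round head 54 mm across from 7 to 35 mm above the origin, tapering into a stem 18 mm thick. Blind bore 21 mm across, 31 mm deep, up the axis from below. It stands by itself on its lugs and when seated in the nut.
- key_bar (a point): Middle of the lug key's crossbar, 104 mm above the key's origin, on its axis. The bar is 130 mm long (along x), 14 mm wide (y) and 18 mm high; z up.
- key_lugs (a point): Same point as the lug key's origin: centre of its four lugs at their lower ends. The lugs point down, are 7 mm wide and 7 mm long below the head, and reach from 12 to 26 mm from the axis along +x, -x, +y and -y, so a quarter turn gives the same fit.
- nut_top (a point): Centre of the wheel nut's upper face, on the spindle's axis, z up; fixed to the grinder, it does not turn with the nut. Steel ring nut, 56 mm across, 16 mm thick, with four open radial slots in this face a quarter turn apart, 11 mm wide, 8 mm deep. Their clocking differs every time and is not measured: feel or look for them. Lugs on the face: key origin level with this point; seated: 7 mm below.
- spindle_tip (a point): Top of the spindle end, 14 mm above nut_top: 18 mm thick, its last 6 mm tapering to 10 mm. It enters the key's bore with 1.5 mm play all round. Once seated the lugs have about 0.1 rad of play either way in the slots.
- wheel_nut (a joint): How far the nut is turned clockwise (seen from above) from where it was found, rad; 0 at the start. It is nipped up by hand: below about 0.35 N m it does not move; clockwise it then gives and keeps turning against a steady 0.35 to 0.5 N m, for at least 2.5 rad; anticlockwise it tightens and jams solid after 0.1 rad. The spindle is locked.
- grinder: Green bench grinder with vertical spindle, bolted down. Housing 250 (x) x 230 (y) x 90 mm; on it a flat wheel, its top 118 mm above the bench, a flange 82 mm across and 6 mm thick, and the nut, its top 140 mm up. Sheet guard 103 mm from the axis round the back and a tool rest front left, both below 140 mm. Origin: on the spindle axis at bench level; switches on its -x face.
- wheel: The grinding wheel, 180 mm across and 20 mm thick, brittle. Origin: centre of its underside.
- rack: Dark wooden block 100 (x) x 230 (y) x 30 mm with two round wells 61 mm across and 15 mm deep, at y = +65 and -65 mm. Origin: centre of its underside. The lug key stands in one well and the small key in the other, either way round.
- small_key: A smaller steel T-key (crossbar 80 mm, 82 mm high) in the other well. Not for this nut.
- spanner: Open-ended spanner 180 mm long, lying on the robot's side of the rack. Origin: middle of its underside.
- bench_brush: Brush 200 mm long lying behind the rack. Origin: middle of its underside.
- dressing_stick: Dark abrasive stick 130 x 24 x 24 mm lying in front of the grinder. Origin: centre of its underside.
- spare_flange: Steel ring 80 mm across, 8 mm thick, lying at the grinder's right. Origin: centre of its underside.
- oil_bottle: Grey plastic bottle 56 mm across, 130 mm high. Origin: centre of its underside.
- screw_tin: Closed tin 68 mm across, 55 mm high. Origin: centre of its underside.

How it is judged:
By the outcome, as a careful person would: the job done as asked, in the order asked, and still so for the second after the job is handed in, with the robot touching nothing.
It also fails if it takes over 67 s, if anything falls off the work surface, if the arm or the gripper's body presses on something with over 40 N, if the wrist force passes 120 N, or if a joint passes its speed limit or range.

## Working session

There is one attempt and no reset: what is moved stays moved. The work goes in short steps, Python scripts to look and compute and a shell command to move; the robot and the scene stay as the last step left them, time stands still between calls to the robot, and variables do not carry over. Pictures are saved under pics/ and viewed, about 8 in all and at most 12, crops included, and the job is handed in when it is done.

```bash
mkdir -p pics; python3 - <<'E'
from workcell import bot
import cv2, numpy as np
for n in("top","side"):
    f=bot.grab_frame(n); cv2.imwrite(f"pics/{n}0.png",cv2.cvtColor(f,cv2.COLOR_RGB2BGR))
    m=bot.camera_model(n); print(n,{k:np.round(np.array(v),4).tolist() for k,v in m.items()})
s=bot.sense(); print({k:np.round(np.array(v),3).tolist() for k,v in s.items()})
E
```

```text
top {'intrinsics': [[390.4636, 0.0, 280.8119], [0.0, 390.4636, 208.3669], [0.0, 0.0, 1.0]], 'dist_coeffs': [-0.0901, 0.0, 0.0, 0.0, 0.0], 'origin': [0.3723, 0.0427, 1.1372], 'attitude': [[-0.0098, -0.9902, 0.1394], [-0.9998, 0.0075, -0.0168], [0.0156, -0.1396, -0.9901]]}
side {'intrinsics': [[503.4342, 0.0, 280.9893], [0.0, 503.4342, 204.8717], [0.0, 0.0, 1.0]], 'dist_coeffs': [-0.1191, 0.0, 0.0, 0.0, 0.0], 'origin': [0.2005, 1.1586, 0.805], 'attitude': [[-0.9637, -0.123, 0.2371], [-0.2668, 0.4859, -0.8323], [-0.0129, -0.8653, -0.501]]}
{'time': 0.1, 'joints': [65.03, 26.831, -0.663, 91.875, 0.346, 61.387, -3.227], 'joint_vel': [0.014, -0.063, 0.007, -0.197, -0.128, -0.005, -0.024], 'tau': [0.001, -52.165, -0.012, -24.437, -0.057, 0.014, 0.0], 'ee_pos': [0.249, -0.6, 0.225], 'eef_rot': [[0.383, -0.924, -0.001], [-0.924, -0.383, 0.001], [-0.002, 0.0, -1.0]], 'wrist_force': [0.508, -0.44, -0.358], 'moment': [0.004, 0.044, -0.007], 'width': 0.092}
```

View pics/top0.png

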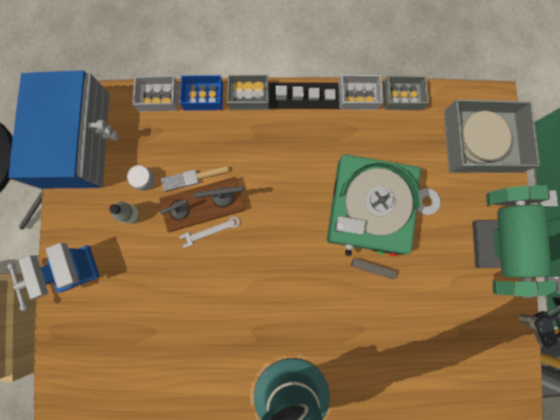

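View pics/side0.png

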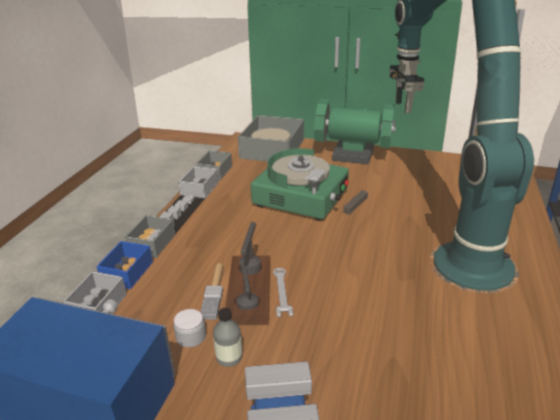

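```bash
cat > h.py <<'E'
from workcell import bot
import cv2, numpy as np
def cam(n):
    m=bot.camera_model(n); return [np.array(m[k],float) for k in("intrinsics","dist_coeffs","origin","attitude")]
def ray(n,uv):
    K,D,o,R=cam(n); p=cv2.undistortPoints(np.array([[uv]],float),K,D)[0,0]
    return o,R@np.array([p[0],p[1],1])
def plane(n,uv,z):
    o,d=ray(n,uv); return o+d*(z-o[2])/d[2]
def proj(n,P):
    K,D,o,R=cam(n); return cv2.projectPoints(np.array([R.T@(np.array(P)-o)]),np.zeros(3),np.zeros(3),K,D)[0][0,0]
def crop(n,name,c0,c1,r0,r1,s,frame=None):
    f=bot.grab_frame(n) if frame is None else frame
    g=cv2.resize(cv2.cvtColor(f,cv2.COLOR_RGB2BGR)[r0:r1,c0:c1],None,fx=s,fy=s,interpolation=cv2.INTER_CUBIC)
    if name: cv2.imwrite(f"pics/{name}.png",g)
    return g
E
python3 - <<'E'
from h import *
t=cv2.imread("pics/top0.png")[...,::-1];s=cv2.imread("pics/side0.png")[...,::-1]
a=crop("top",None,155,255,165,245,4,t); b=crop("top",None,335,435,150,230,4,t)
c=crop("side",None,210,310,215,315,4,s)[:,:]; d=crop("side",None,250,350,140,210,4,s)
c=cv2.resize(c,(280,280)); 
top=np.hstack([a,b]); bot_=np.zeros((280,800,3),np.uint8); bot_[:,:280]=c; bot_[:,280:680]=d
cv2.imwrite("pics/c1.png",np.vstack([top,bot_]))
E
```

```text
(no output)
```

View pics/c1.png

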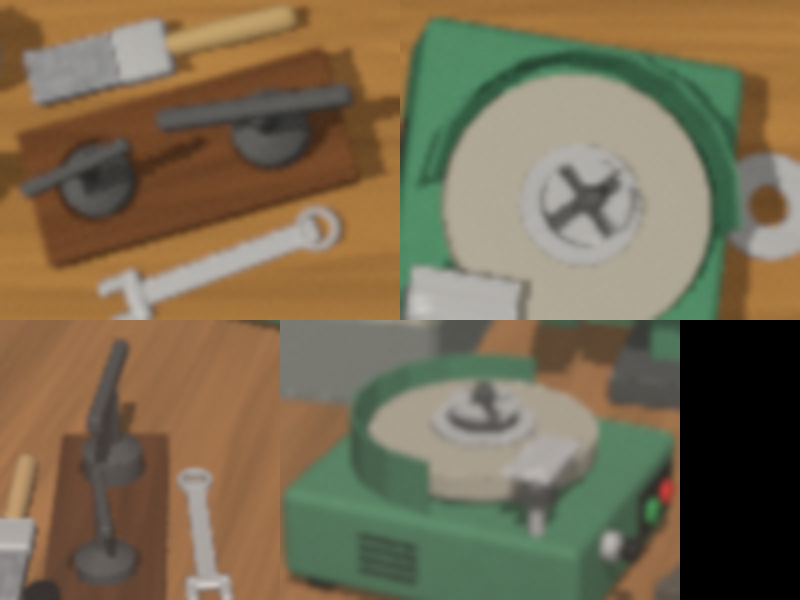

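The top view shows the big key in the right-hand well: its bar runs from about (194,195) to (242,189) and its head is near (222,197). The small key is on the left at (179,209). The nut is at about (382,199), with dark X-shaped slots. Next I turn these into positions.

```bash
python3 - <<'E'
from h import *
t=cv2.imread("pics/top0.png"); s=cv2.imread("pics/side0.png")
hsv=cv2.cvtColor(t,cv2.COLOR_BGR2HSV)
# bar ends & centre, top plane .128, from the view; grey dark mask
m=((hsv[...,1]<70)&(hsv[...,2]<110)).astype(np.uint8)
sub=np.zeros_like(m); sub[180:202,192:246]=m[180:202,192:246]
ys,xs=np.nonzero(sub); print(len(xs),xs.min(),xs.max())
e1=plane("top",(194.5,195.2),.125);e2=plane("top",(242.6,189),.125)
print("bar",e1,e2,(e1+e2)/2,np.linalg.norm(e1-e2),np.degrees(np.arctan2(*(e2-e1)[[1,0]])))
print("head",plane("top",(222.5,197.3),.05))
# side: head
print("side head",plane("side",(210+112/2.8,215+142/2.8),.05))
# triangulate bar ends in side: far end (120,25), near end (100,150)
print([plane("side",(210+a/2.8,215+b/2.8),.119) for a,b in((120,25),(98,145))])
# small key
print("small head",plane("top",(155+98/4,165+180/4),.04))
# nut: white flange ring -> ellipse fit at .124; dark slots
roi=(slice(180,222),slice(360,405))
w=((hsv[roi][...,1]<25)&(hsv[roi][...,2]>150)).astype(np.uint8)
w=cv2.morphologyEx(w,cv2.MORPH_CLOSE,np.ones((9,9),np.uint8))
cs=cv2.findContours(w,cv2.RETR_EXTERNAL,cv2.CHAIN_APPROX_NONE)[0]; c=max(cs,key=cv2.contourArea)
(e,ax,an)=cv2.fitEllipse(c); print("flange ell",e,ax); print(plane("top",(e[0]+360,e[1]+180),.124))
v=hsv[roi][...,2]; print(v[8:32:1,8:36])
P=lambda a,b,z:plane("top",(335+(a-400)/4,150+b/4),z)
# wheel edges
print("slots",[P(a,b,.14).round(4).tolist() for a,b in((555,165),(628,232),(556,228),(622,172))],P(590,198,.154))
r=[(155+a/4,165+b/4) for a,b in((20,133),(318,50),(358,180),(55,265))]
print("rack",np.mean([plane("top",x,.03) for x in r],0))
print("side nut tip",plane("side",(250+(485-280)/4,140+(390-320)/4),.154))
E
```

```text
402 194 242
bar [0.55157297 0.25245567 0.125     ] [0.56713611 0.12568227 0.125     ] [0.55935454 0.18906897 0.125     ] 0.12772512261601518 -83.00118976819374
head [0.55818737 0.18850431 0.05      ]
side head [0.5520017  0.21396783 0.05      ]
[array([0.56899494, 0.13039776, 0.119     ]), array([0.52952495, 0.30694937, 0.119     ])]
small head [0.52429997 0.31205354 0.04      ]
flange ell (19.496938705444336, 20.878997802734375) (29.760141372680664, 29.971019744873047)
[ 0.53304566 -0.23668568  0.124     ]
[[175 174 174 171 176 177 178 178 177 177 177 177 176 177 177 176 176 175
  174 170 167 169 171 173 174 173 173 174]
 [174 175 175 176 177 178 178 178 176 175 176 176 177 177 177 176 175 174
  171 170 168 162 163 169 173 174 174 174]
 [172 174 176 177 177 176 174 169 166 166 173 178 177 177 177 176 172 165
  157 161 169 169 162 161 168 174 174 174]
 [172 176 177 177 177 173 162 143 134 136 158 175 177 177 176 176 174 171
  167 161 161 167 162 155 160 169 174 174]
 [174 176 176 176 174 166 146 113  99 107 134 163 175 177 176 177 177 175
  171 161 147 144 155 159 153 161 172 174]
 [
[... 1756 characters left out ...]
75 177 177 176 167 149 132 148 166 174 176 177 177 179 177 173 160 130
  108 122 145 160 169 173 173 167 167 173]
 [173 178 179 179 176 169 155 144 150 162 168 173 177 179 179 180 174 155
  140 151 167 174 176 176 173 169 172 174]
 [170 175 179 179 178 177 173 166 155 148 150 161 168 172 176 181 180 171
  169 172 176 177 176 172 170 173 174 174]
 [173 173 174 177 178 178 178 176 172 166 160 158 156 156 162 171 177 176
  177 177 178 176 171 164 167 173 175 175]]
slots [[0.5561, -0.2182, 0.14], [0.5115, -0.2646, 0.14], [0.5145, -0.217, 0.14], [0.5513, -0.2626, 0.14]] [ 0.5318349  -0.23644914  0.154     ]
rack [0.54222432 0.25026043 0.03      ]
side nut tip [ 0.5257996  -0.21904104  0.154     ]
```

```bash
cat >> h.py <<'E'
def to(P,yaw=None):
    s=bot.sense(); R=np.array(s["eef_rot"]); p=np.array(s["ee_pos"])
    d=R.T@(np.array(P)-p)*1000; y=np.degrees(np.arctan2(R[1,0],R[0,0]))
    print("t %.2f pos %s yaw %.1f j7 %.0f w %.1f -> d %s twist %s"%(s["time"],p.round(4),y,s["joints"][6],s["width"]*1e3,d.round(1),None if yaw is None else round(-((yaw-y+180)%360-180),1)))
    print(" F",np.round(s["wrist_force"],1),"M",np.round(s["moment"],2))
E
python3 - <<'E'
from h import *
t=cv2.imread("pics/top0.png"); g=cv2.cvtColor(t,cv2.COLOR_BGR2GRAY).astype(np.float32)
for c in((.533,-.2367),(.5315,-.2385),(.5345,-.2345)):
  for z in(.14,.134):
    a=np.arange(0,360,2.); prof=np.zeros(len(a))
    for r in(.016,.019,.022,.025):
        uv=np.array([proj("top",(c[0]+r*np.cos(q),c[1]+r*np.sin(q),z)) for q in np.radians(a)],np.float32)
        prof+=cv2.remap(g,uv[:,:1],uv[:,1:],cv2.INTER_LINEAR)[:,0]/4
    w=np.clip(140-prof,0,None); k=w>0
    out=[]
    n=len(a); st=int(np.argmax(prof)); lab=0; seg=[]
    for i in range(n):
        j=(st+i)%n
        if k[j]: seg.append(((a[st]+2*i),w[j]))
        elif seg: out.append((round(np.average([x for x,_ in seg],weights=[y for _,y in seg])%360,1),len(seg)*2)); seg=[]
    print(c,z,out)
print("side proj nut tip",proj("side",(.533,-.2367,.154)),"head",proj("side",(.559,.189,.05)),"bar",proj("side",(.567,.1257,.119)))
to((.559,.189,.28),7); to((.559,.189,.122),7)
E
```

```text
(0.533, -0.2367) 0.14 [(np.float64(213.7), 30), (np.float64(303.0), 36), (np.float64(31.2), 28), (np.float64(121.2), 36)]
(0.533, -0.2367) 0.134 [(np.float64(219.4), 30), (np.float64(302.0), 38), (np.float64(25.5), 28), (np.float64(121.4), 38)]
(0.5315, -0.2385) 0.14 [(np.float64(211.7), 32), (np.float64(310.1), 36), (np.float64(32.9), 28), (np.float64(114.9), 36)]
(0.5315, -0.2385) 0.134 [(np.float64(115.3), 38), (np.float64(217.7), 30), (np.float64(309.0), 36), (np.float64(27.4), 28)]Traceback (most recent call last):
  File "<stdin>", line 7, in <module>
  File "h.py", line 11, in proj
    K,D,o,R=cam(n); return cv2.projectPoints(np.array([R.T@(np.array(P)-o)]),np.zeros(3),np.zeros(3),K,D)[0][0,0]
            ~~~^^^
  File "h.py", line 4, in cam
    m=bot.camera_model(n); return [np.array(m[k],float) for k in("intrinsics","dist_coeffs","origin","attitude")]
ValueError: time passes only in moves, steps and waits
```

```bash
sed -i 's/^def cam(n)/import functools\n@functools.lru_cache\ndef cam(n)/' h.py; python3 - <<'E'
from h import *
print("side proj nut tip",proj("side",(.533,-.2367,.154)),"head",proj("side",(.559,.189,.05)),"bar",proj("side",(.567,.1257,.119)))
to((.559,.189,.28),7); to((.559,.189,.122),7)
E
```

```text
side proj nut tip [300.32086438 154.96251034] head [250.50394901 259.52116743] bar [254.16918922 223.08424036]
t 0.10 pos [ 0.2485 -0.6001  0.2247] yaw -67.5 j7 -3 w 91.8 -> d [-610.3 -588.8  -54.4] twist -74.5
 F [ 0.5 -0.4 -0.4] M [ 0.    0.04 -0.01]
t 0.10 pos [ 0.2485 -0.6001  0.2247] yaw -67.5 j7 -3 w 91.8 -> d [-610.  -588.8  103.6] twist -74.5
 F [ 0.5 -0.4 -0.4] M [ 0.    0.04 -0.01]
```

```bash
python3 -m pendant '[{"dz":-55},{"dx":-610,"dy":-589,"dz":-55,"twist":-74.5},{"dx":-610,"dy":-589,"dz":-55,"twist":-74.5},{"dx":-610,"dy":-589,"dz":-55,"twist":-74.5},{"dx":-610,"dy":-589,"dz":-55,"twist":-74.5},{"dx":-610,"dy":-589,"dz":-55,"twist":-74.5},{"dx":-610,"dy":-589,"dz":-55,"twist":-74.5},{"dx":-610,"dy":-589,"dz":-55,"twist":-74.5},{"dx":-610,"dy":-589,"dz":-55,"twist":-74.5},{"dx":-610,"dy":-589,"dz":-55,"twist":-74.5},{"dx":-610,"dy":-589,"dz":-55,"twist":-74.5},{"dx":-610,"dy":-589,"dz":-55,"twist":-74.5}]' 60 10 && python3 -c "
from h import *
to((.559,.189,.28),7)"
```

```text
invalid input
```

```bash
python3 -m pendant '[{"dx":0,"dy":0,"dz":-55,"twist":0},{"dx":-610,"dy":-589,"dz":-55,"twist":-74.5},{"dx":-610,"dy":-589,"dz":-55,"twist":-74.5},{"dx":-610,"dy":-589,"dz":-55,"twist":-74.5},{"dx":-610,"dy":-589,"dz":-55,"twist":-74.5},{"dx":-610,"dy":-589,"dz":-55,"twist":-74.5},{"dx":-610,"dy":-589,"dz":-55,"twist":-74.5},{"dx":-610,"dy":-589,"dz":-55,"twist":-74.5},{"dx":-610,"dy":-589,"dz":-55,"twist":-74.5},{"dx":-610,"dy":-589,"dz":-55,"twist":-74.5},{"dx":-610,"dy":-589,"dz":-55,"twist":-74.5},{"dx":-610,"dy":-589,"dz":-55,"twist":-74.5}]' 60 10 && python3 -c "
from h import *
to((.559,.189,.28),7)"
```

```text
time: 1.6
ee_pos: [0.501, 0.0408, 0.2805]
eef_rot: [[0.993, 0.121, 0.0], [0.121, -0.993, -0.001], [0.0, 0.001, -1.0]]
wrist_force: [0.5, -1.1, 0.3]
width: 0.0553
t 1.60 pos [0.501  0.0408 0.2805] yaw 7.0 j7 -10 w 55.3 -> d [  75.6 -140.1    0.4] twist -0.0
 F [ 0.5 -1.1  0.3] M [-0.03 -0.2  -0.04]
```

```bash
python3 -m pendant '[{"dx":76,"dy":-140,"dz":0,"twist":0},{"dx":76,"dy":-140,"dz":0,"twist":0},{"dx":76,"dy":-140,"dz":0,"twist":0},{"dx":76,"dy":-140,"dz":60,"twist":0},{"dx":76,"dy":-140,"dz":115,"twist":0},{"dx":76,"dy":-140,"dz":115,"twist":0},{"dx":76,"dy":-140,"dz":115,"twist":0}]' && python3 -c "
from h import *
to((.559,.189,.122),7)
a=crop('top',None,150,270,150,240,4); b=crop('side',None,200,300,180,290,3.27)
h=360; cv2.imwrite('pics/g1.png',np.hstack([a[:h,:480],cv2.resize(b,(320,360))]))"
```

```text
time: 2.48
ee_pos: [0.56, 0.188, 0.1674]
eef_rot: [[0.993, 0.122, 0.002], [0.122, -0.993, 0.001], [0.002, -0.001, -1.0]]
wrist_force: [1.0, 0.6, -0.2]
width: 0.0546
t 2.48 pos [0.56   0.188  0.1674] yaw 7.0 j7 -32 w 54.6 -> d [-1.  -1.1 45.4] twist -0.0
 F [ 1.   0.6 -0.2] M [-0.03 -0.1  -0.02]
```

View pics/g1.png

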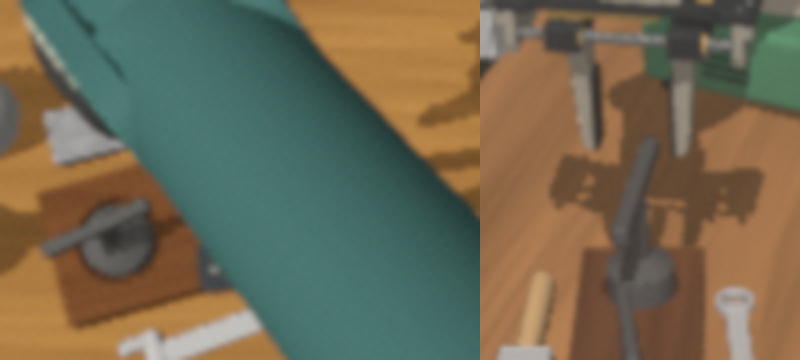

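The side view shows the fingers straddling the bar: tips at about (590,150) and (683,155), bar centre at about (637,190). I go down and grip.

```bash
python3 -m pendant '[{"dx":-1,"dy":-1,"dz":20,"twist":0},{"dx":-1,"dy":-1,"dz":35,"twist":0},{"dx":-1,"dy":-1,"dz":45,"twist":0},{"dx":-1,"dy":-1,"dz":45,"twist":0},{"dx":-1,"dy":-1,"dz":45,"twist":0}]' && python3 -c "
from h import *
to((.559,.189,.122),7)" && python3 -m pendant '[{"dx":0,"dy":0,"dz":0,"twist":0},{"dx":0,"dy":0,"dz":0,"twist":0},{"dx":0,"dy":0,"dz":0,"twist":0},{"dx":0,"dy":0,"dz":0,"twist":0},{"dx":0,"dy":0,"dz":0,"twist":0},{"dx":0,"dy":0,"dz":0,"twist":0}]' 0 55 && python3 -c "
from h import *
to((.559,.189,.122),7)"
```

```text
time: 3.2
ee_pos: [0.5582, 0.1885, 0.1207]
eef_rot: [[0.993, 0.122, 0.0], [0.122, -0.993, 0.0], [0.0, -0.0, -1.0]]
wrist_force: [0.4, 0.5, -0.8]
width: 0.055
t 3.20 pos [0.5582 0.1885 0.1207] yaw 7.0 j7 -34 w 55.0 -> d [ 0.9 -0.4 -1.3] twist 0.0
 F [ 0.4  0.5 -0.8] M [-0.01 -0.06  0.01]
time: 3.95
ee_pos: [0.5588, 0.1886, 0.1209]
eef_rot: [[0.993, 0.122, 0.002], [0.122, -0.993, 0.001], [0.002, -0.001, -1.0]]
wrist_force: [3.0, 0.3, 0.2]
width: 0.0136
t 3.95 pos [0.5588 0.1886 0.1209] yaw 7.0 j7 -34 w 13.6 -> d [ 0.2 -0.4 -1.1] twist -0.0
 F [3.  0.3 0.2] M [ 0.25 -1.02  0.02]
```

```bash
python3 -m pendant '[{"dx":0,"dy":0,"dz":-5,"twist":0},{"dx":0,"dy":0,"dz":-20,"twist":0},{"dx":0,"dy":0,"dz":-60,"twist":0},{"dx":0,"dy":0,"dz":-110,"twist":0},{"dx":0,"dy":0,"dz":-150,"twist":0},{"dx":0,"dy":0,"dz":-175,"twist":0},{"dx":0,"dy":0,"dz":-175,"twist":0},{"dx":0,"dy":0,"dz":-175,"twist":0}]' && python3 -c "
from h import *
to((.533,-.2367,.296),32.3)"
```

```text
time: 4.95
ee_pos: [0.5563, 0.1875, 0.2936]
eef_rot: [[0.993, 0.122, -0.004], [0.122, -0.993, -0.002], [-0.004, 0.001, -1.0]]
wrist_force: [0.1, 0.0, -7.2]
width: 0.0134
t 4.95 pos [0.5563 0.1875 0.2936] yaw 7.0 j7 -27 w 13.4 -> d [-75.  418.2  -1.6] twist -25.3
 F [ 0.1  0.  -7.2] M [-0.08 -0.08 -0.  ]
```

```bash
python3 -m pendant '[{"dx":-4,"dy":20,"dz":0,"twist":-2},{"dx":-11,"dy":60,"dz":0,"twist":-5},{"dx":-20,"dy":110,"dz":0,"twist":-8},{"dx":-29,"dy":165,"dz":0,"twist":-11},{"dx":-39,"dy":220,"dz":0,"twist":-14},{"dx":-49,"dy":275,"dz":0,"twist":-17},{"dx":-58,"dy":325,"dz":0,"twist":-20},{"dx":-66,"dy":370,"dz":0,"twist":-23},{"dx":-72,"dy":400,"dz":0,"twist":-25.3},{"dx":-75,"dy":418,"dz":0,"twist":-25.3},{"dx":-75,"dy":418,"dz":0,"twist":-25.3},{"dx":-75,"dy":418,"dz":0,"twist":-25.3}]' && python3 -c "
from h import *
to((.533,-.2367,.296),32.3)
a=crop('top',None,330,430,150,240,4); b=crop('side',None,255,345,80,190,3.6)
print(a.shape,b.shape);cv2.imwrite('pics/n1.png',np.hstack([a,cv2.resize(b,(295,360))]))"
```

```text
time: 6.45
ee_pos: [0.5347, -0.2335, 0.2952]
eef_rot: [[0.844, 0.536, -0.001], [0.536, -0.844, 0.002], [0.0, -0.002, -1.0]]
wrist_force: [-0.3, 0.7, -5.7]
width: 0.0139
t 6.45 pos [ 0.5347 -0.2335  0.2952] yaw 32.4 j7 42 w 13.9 -> d [-3.1  1.8 -0.8] twist 0.1
 F [-0.3  0.7 -5.7] M [ 0.02 -0.2   0.  ]
(360, 400, 3) (396, 324, 3)
```

View pics/n1.png

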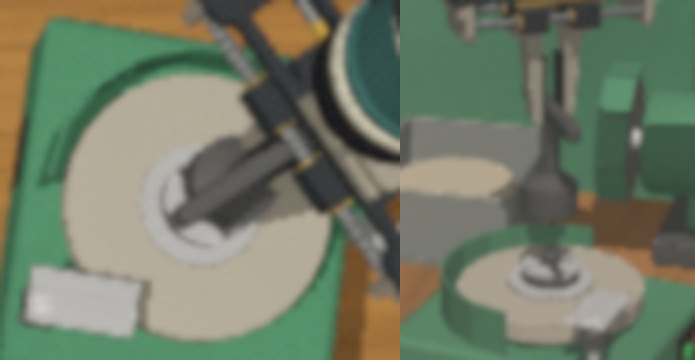

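The key hangs upright over the nut, with its head in front of the flange in the side view. I centre it and lower it in stages.

```bash
python3 -m pendant '[{"dx":-3,"dy":2,"dz":0,"twist":0},{"dx":-3,"dy":2,"dz":10,"twist":0},{"dx":-3,"dy":2,"dz":25,"twist":0},{"dx":-3,"dy":2,"dz":33,"twist":0},{"dx":-3,"dy":2,"dz":37,"twist":0},{"dx":-3,"dy":2,"dz":39,"twist":0},{"dx":-3,"dy":2,"dz":39,"twist":0}]' && python3 -c "
from h import *
to((.533,-.2367,.249),32.3)"; python3 -m pendant '[{"dx":0,"dy":0,"dz":1.5,"twist":0},{"dx":0,"dy":0,"dz":3,"twist":0},{"dx":0,"dy":0,"dz":5,"twist":0},{"dx":0,"dy":0,"dz":6.5,"twist":0},{"dx":0,"dy":0,"dz":6.5,"twist":0}]'  && python3 -c "
from h import *
to((.533,-.2367,.239),32.3)"
```

```text
time: 7.42
ee_pos: [0.5331, -0.2391, 0.2567]
eef_rot: [[0.845, 0.534, 0.0], [0.534, -0.845, -0.0], [0.0, 0.0, -1.0]]
wrist_force: [-0.6, -0.0, -5.2]
width: 0.0133
t 7.42 pos [ 0.5331 -0.2391  0.2567] yaw 32.3 j7 41 w 13.3 -> d [ 1.2 -2.1  7.7] twist 0.0
 F [-0.6 -0.  -5.2] M [-0.01 -0.11  0.03]
time: 8.05
ee_pos: [0.5329, -0.239, 0.2499]
eef_rot: [[0.845, 0.534, -0.0], [0.534, -0.845, 0.0], [-0.0, -0.0, -1.0]]
wrist_force: [0.3, -0.0, -6.4]
width: 0.0138
t 8.05 pos [ 0.5329 -0.239   0.2499] yaw 32.3 j7 41 w 13.8 -> d [ 1.3 -1.9 10.9] twist 0.0
 F [ 0.3 -0.  -6.4] M [-0.05 -0.14 -0.02]
```

```bash
python3 -m pendant '[{"dx":1.2,"dy":-1.9,"dz":0,"twist":0},{"dx":1.2,"dy":-1.9,"dz":1,"twist":0},{"dx":1.2,"dy":-1.9,"dz":2,"twist":0},{"dx":1.2,"dy":-1.9,"dz":2,"twist":0}]' && python3 -c "
from h import *
to((.533,-.2367,.239),32.3)"; python3 -m pendant '[{"dx":0,"dy":0,"dz":1,"twist":0},{"dx":0,"dy":0,"dz":2,"twist":0},{"dx":0,"dy":0,"dz":3,"twist":0},{"dx":0,"dy":0,"dz":3,"twist":0}]'  && python3 -c "
from h import *
to((.533,-.2367,.239),32.3)"
```

```text
time: 8.55
ee_pos: [0.533, -0.2369, 0.248]
eef_rot: [[0.845, 0.534, 0.0], [0.534, -0.845, -0.0], [0.0, 0.0, -1.0]]
wrist_force: [0.3, -1.0, -5.4]
width: 0.0135
t 8.55 pos [ 0.533  -0.2369  0.248 ] yaw 32.3 j7 40 w 13.5 -> d [ 0.1 -0.2  9. ] twist -0.0
 F [ 0.3 -1.  -5.4] M [-0.06 -0.16  0.03]
time: 9.05
ee_pos: [0.5333, -0.2372, 0.2453]
eef_rot: [[0.845, 0.534, 0.001], [0.534, -0.845, -0.001], [0.0, 0.001, -1.0]]
wrist_force: [2.0, -1.7, -3.9]
width: 0.0132
t 9.05 pos [ 0.5333 -0.2372  0.2453] yaw 32.3 j7 40 w 13.2 -> d [-0.  -0.6  6.3] twist -0.0
 F [ 2.  -1.7 -3.9] M [-0.48 -0.59 -0.03]
```

```bash
python3 -m pendant '[{"dx":0.2,"dy":0.8,"dz":0,"twist":0},{"dx":0.2,"dy":0.8,"dz":1,"twist":0},{"dx":0.2,"dy":0.8,"dz":1.5,"twist":0},{"dx":0.2,"dy":0.8,"dz":1.5,"twist":0}]' && python3 -c "
from h import *
to((.533,-.2367,.239),32.3)"; python3 -m pendant '[{"dx":0,"dy":0,"dz":1,"twist":0},{"dx":0,"dy":0,"dz":1.5,"twist":0},{"dx":0,"dy":0,"dz":1.5,"twist":0}]'  && python3 -c "
from h import *
to((.533,-.2367,.239),32.3)"
```

```text
time: 9.55
ee_pos: [0.5335, -0.2375, 0.2434]
eef_rot: [[0.845, 0.534, -0.0], [0.534, -0.845, -0.0], [-0.0, -0.0, -1.0]]
wrist_force: [0.8, -1.7, -6.3]
width: 0.0135
t 9.55 pos [ 0.5335 -0.2375  0.2434] yaw 32.3 j7 40 w 13.5 -> d [ 0.  -0.9  4.4] twist -0.0
 F [ 0.8 -1.7 -6.3] M [-0.47 -0.55 -0.05]
time: 9.93
ee_pos: [0.5336, -0.2375, 0.242]
eef_rot: [[0.845, 0.534, 0.0], [0.534, -0.845, -0.0], [-0.0, 0.0, -1.0]]
wrist_force: [1.3, -2.5, -5.2]
width: 0.0133
t 9.93 pos [ 0.5336 -0.2375  0.242 ] yaw 32.3 j7 40 w 13.3 -> d [-0.1 -0.9  3. ] twist -0.0
 F [ 1.3 -2.5 -5.2] M [-0.55 -0.39 -0.1 ]
```

It is already about 4 mm into the slots. I ease it sideways a little and go the rest of the way down.

```bash
python3 -m pendant '[{"dx":0,"dy":1,"dz":0.5,"twist":0},{"dx":0,"dy":1,"dz":1.5,"twist":0},{"dx":0,"dy":1,"dz":2.3,"twist":0},{"dx":0,"dy":1,"dz":2.3,"twist":0}]' && python3 -c "
from h import *
to((.533,-.2367,.239),32.3)"; python3 -m pendant '[{"dx":0,"dy":0,"dz":0.7,"twist":0},{"dx":0,"dy":0,"dz":0.7,"twist":0},{"dx":0,"dy":0,"dz":0.7,"twist":0}]'  && python3 -c "
from h import *
to((.533,-.2367,.239),32.3)"
```

```text
time: 10.42
ee_pos: [0.5339, -0.238, 0.2395]
eef_rot: [[0.845, 0.535, -0.001], [0.535, -0.845, 0.0], [-0.0, -0.001, -1.0]]
wrist_force: [0.4, -0.5, -6.1]
width: 0.0137
t 10.43 pos [ 0.5339 -0.238   0.2395] yaw 32.3 j7 40 w 13.7 -> d [-0.1 -1.6  0.5] twist 0.0
 F [ 0.4 -0.5 -6.1] M [-0.1  -0.2   0.04]
time: 10.8
ee_pos: [0.534, -0.2381, 0.239]
eef_rot: [[0.845, 0.534, -0.0], [0.534, -0.845, 0.0], [-0.0, -0.0, -1.0]]
wrist_force: [0.3, 0.1, -5.2]
width: 0.0134
t 10.80 pos [ 0.534  -0.2381  0.239 ] yaw 32.3 j7 40 w 13.4 -> d [-0.1 -1.7  0. ] twist 0.0
 F [ 0.3  0.1 -5.2] M [-0.02 -0.17  0.04]
```

```bash
for i in 1 2 3; do python3 -m pendant '[{"dx":0,"dy":0,"dz":0.5,"twist":0},{"dx":0,"dy":0,"dz":0.5,"twist":0},{"dx":0,"dy":0,"dz":0.5,"twist":0}]' >/dev/null  && python3 -c "
from h import *
to((.533,-.2367,.239),32.3)"; done
```

```text
t 11.18 pos [ 0.5342 -0.2382  0.2388] yaw 32.3 j7 40 w 13.4 -> d [-0.2 -1.9 -0.2] twist 0.0
 F [-0.2  0.7 -4.2] M [ 0.03  0.03 -0.03]
t 11.55 pos [ 0.5344 -0.2383  0.2387] yaw 32.3 j7 40 w 13.2 -> d [-0.4 -2.1 -0.3] twist -0.0
 F [-0.6  0.6  2.1] M [0.11 0.28 0.02]
t 11.93 pos [ 0.5346 -0.2383  0.2386] yaw 32.3 j7 40 w 13.1 -> d [-0.4 -2.2 -0.4] twist -0.0
 F [-1.6  0.5  5.7] M [0.18 0.54 0.04]
```

Bottomed at TCP z 0.2387, which is full depth, with about 10 N on it. I unload slightly and try the clockwise direction gently.

```bash
python3 -m pendant '[{"dx":0,"dy":0,"dz":-0.8,"twist":2},{"dx":0,"dy":0,"dz":-0.8,"twist":4},{"dx":0,"dy":0,"dz":-0.8,"twist":6},{"dx":0,"dy":0,"dz":-0.8,"twist":6}]' >/dev/null  && python3 -c "
from h import *
to((.533,-.2367,.239),32.3)"; for i in 1 2 ; do python3 -m pendant '[{"dx":0,"dy":0,"dz":0,"twist":2},{"dx":0,"dy":0,"dz":0,"twist":4},{"dx":0,"dy":0,"dz":0,"twist":4}]' >/dev/null  && python3 -c "
from h import *
to((.533,-.2367,.239),32.3)"; done
```

```text
t 12.43 pos [ 0.5343 -0.2386  0.2387] yaw 26.3 j7 35 w 13.2 -> d [-0.3 -2.3 -0.3] twist -6.0
 F [-1.  -1.5  4.9] M [-0.34  0.38  0.24]
t 12.80 pos [ 0.5342 -0.2385  0.2387] yaw 22.2 j7 31 w 13.6 -> d [-0.5 -2.2 -0.3] twist -10.1
 F [-1.4 -1.9  4.9] M [-0.43  0.37  0.26]
t 13.18 pos [ 0.5342 -0.2386  0.2386] yaw 18.2 j7 27 w 13.4 -> d [-0.5 -2.1 -0.4] twist -14.1
 F [-1.6 -0.6  5.6] M [-0.41  0.48  0.26]
```

Clockwise gives a steady opposing moment of about +0.26 N m while the tool turns freely, with no jam. That fits a nut coming loose. I carry on and then check it in a picture.

```bash
python3 -m pendant '[{"dx":0,"dy":0,"dz":-0.4,"twist":3},{"dx":0,"dy":0,"dz":-0.4,"twist":6},{"dx":0,"dy":0,"dz":-0.4,"twist":9},{"dx":0,"dy":0,"dz":-0.4,"twist":12},{"dx":0,"dy":0,"dz":-0.4,"twist":15},{"dx":0,"dy":0,"dz":-0.4,"twist":18},{"dx":0,"dy":0,"dz":-0.4,"twist":21},{"dx":0,"dy":0,"dz":-0.4,"twist":24}]' >/dev/null  && python3 -c "
from h import *
to((.533,-.2367,.239),32.3)
a=crop('top',None,330,430,150,240,4); b=crop('side',None,255,345,80,190,3.6)
cv2.imwrite('pics/n2.png',np.hstack([a,cv2.resize(b,(295,360))]))"
```

```text
t 14.18 pos [ 0.5338 -0.2383  0.2387] yaw -5.8 j7 5 w 13.6 -> d [-1.  -1.5 -0.3] twist -38.1
 F [-1.6 -0.9  4.5] M [-0.26  0.55  0.39]
```

View pics/n2.png

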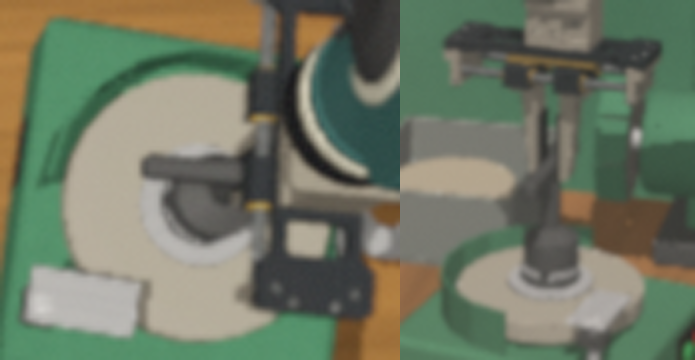

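The bar turns with the tool, the head sits in the nut, and the moment is 0.39 N m. I continue well past 60°.

```bash
python3 -m pendant '[{"dx":0,"dy":0,"dz":-0.3,"twist":4},{"dx":0,"dy":0,"dz":-0.3,"twist":8},{"dx":0,"dy":0,"dz":-0.3,"twist":12},{"dx":0,"dy":0,"dz":-0.3,"twist":16},{"dx":0,"dy":0,"dz":-0.3,"twist":20},{"dx":0,"dy":0,"dz":-0.3,"twist":24},{"dx":0,"dy":0,"dz":-0.3,"twist":28},{"dx":0,"dy":0,"dz":-0.3,"twist":32},{"dx":0,"dy":0,"dz":-0.3,"twist":36},{"dx":0,"dy":0,"dz":-0.3,"twist":40},{"dx":0,"dy":0,"dz":-0.3,"twist":44},{"dx":0,"dy":0,"dz":-0.3,"twist":48}]' >/dev/null  && python3 -c "
from h import *
to((.533,-.2367,.239),32.3)"; python3 -m pendant '[{"dx":0,"dy":0,"dz":0,"twist":3},{"dx":0,"dy":0,"dz":0,"twist":6},{"dx":0,"dy":0,"dz":0,"twist":6}]' >/dev/null  && python3 -c "
from h import *
to((.533,-.2367,.239),32.3)"
```

```text
t 15.78 pos [ 0.5336 -0.2374  0.2387] yaw -53.8 j7 -39 w 13.2 -> d [-0.9  0.  -0.3] twist -86.1
 F [-3.5 -0.3  3.4] M [0.13 0.7  0.37]
t 16.15 pos [ 0.5336 -0.2374  0.2387] yaw -59.6 j7 -45 w 13.2 -> d [-0.9  0.2 -0.3] twist -91.9
 F [-2.8  0.7  3.4] M [0.36 0.8  0.26]
```

The tool has turned 92°, so the nut has moved at least 80°. I back off 5°, inside the play, so nothing is tightened, and lift.

```bash
python3 -m pendant '[{"dx":0,"dy":0,"dz":-0.5,"twist":-2},{"dx":0,"dy":0,"dz":-0.8,"twist":-5},{"dx":0,"dy":0,"dz":-1,"twist":-5},{"dx":0,"dy":0,"dz":-1,"twist":-5}]' >/dev/null  && python3 -c "
from h import *
to((.533,-.2367,.239),32.3)"; python3 -m pendant '[{"dx":0,"dy":0,"dz":-1,"twist":0},{"dx":0,"dy":0,"dz":-2,"twist":0},{"dx":0,"dy":0,"dz":-3,"twist":0},{"dx":0,"dy":0,"dz":-3,"twist":0}]' >/dev/null  && python3 -c "
from h import *
to((.533,-.2367,.239),32.3)"
```

```text
t 16.65 pos [ 0.5336 -0.2381  0.239 ] yaw -54.7 j7 -40 w 13.1 -> d [-1.5 -0.4 -0. ] twist -87.0
 F [ 0.  -0.3 -6. ] M [-0.02  0.   -0.02]
t 17.15 pos [ 0.5342 -0.2382  0.2432] yaw -54.7 j7 -40 w 13.6 -> d [-1.9  0.1  4.2] twist -87.0
 F [ 0.7 -0.6 -5.8] M [0.04 0.01 0.05]
```

```bash
python3 -m pendant '[{"dx":0,"dy":0,"dz":-4,"twist":0},{"dx":0,"dy":0,"dz":-9,"twist":0},{"dx":0,"dy":0,"dz":-17,"twist":0},{"dx":0,"dy":0,"dz":-30,"twist":0},{"dx":0,"dy":0,"dz":-45,"twist":0},{"dx":0,"dy":0,"dz":-55,"twist":0},{"dx":0,"dy":0,"dz":-55,"twist":0},{"dx":0,"dy":0,"dz":-55,"twist":0}]' >/dev/null  && python3 -c "
from h import *
to((.5588,.1886,.296),7)
a=crop('top',None,330,430,150,240,4); b=crop('side',None,255,345,80,190,3.6)
cv2.imwrite('pics/n3.png',np.hstack([a,cv2.resize(b,(295,360))]))"
```

```text
t 18.15 pos [ 0.5338 -0.2382  0.2977] yaw -54.7 j7 -39 w 13.3 -> d [-333.8 -267.     1.7] twist -61.7
 F [-0.2 -0.2 -6.5] M [0.01 0.04 0.01]
```

View pics/n3.png

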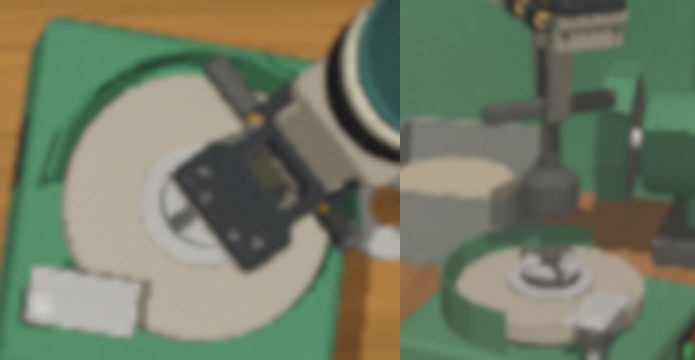

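The key is clear of the spindle and upright. I carry it back to the rack and check the slots once the arm is out of the way.

```bash
python3 -m pendant '[{"dx":-14,"dy":-11,"dz":0,"twist":-3},{"dx":-45,"dy":-36,"dz":0,"twist":-9},{"dx":-85,"dy":-68,"dz":0,"twist":-16},{"dx":-128,"dy":-102,"dz":0,"twist":-24},{"dx":-171,"dy":-137,"dz":0,"twist":-32},{"dx":-214,"dy":-171,"dz":0,"twist":-40},{"dx":-255,"dy":-204,"dz":0,"twist":-48},{"dx":-292,"dy":-234,"dz":0,"twist":-55},{"dx":-318,"dy":-254,"dz":0,"twist":-60},{"dx":-334,"dy":-267,"dz":0,"twist":-61.7},{"dx":-334,"dy":-267,"dz":0,"twist":-61.7},{"dx":-334,"dy":-267,"dz":0,"twist":-61.7}]' >/dev/null  && python3 -c "
from h import *
to((.5588,.1886,.296),7)"; python3 -m pendant '[{"dx":0,"dy":0,"dz":20,"twist":0},{"dx":0,"dy":0,"dz":60,"twist":0},{"dx":0,"dy":0,"dz":100,"twist":0},{"dx":0,"dy":0,"dz":125,"twist":0},{"dx":0,"dy":0,"dz":140,"twist":0},{"dx":0,"dy":0,"dz":140,"twist":0},{"dx":0,"dy":0,"dz":140,"twist":0}]' >/dev/null  && python3 -c "
from h import *
to((.5588,.1886,.1209),7)
a=crop('top',None,330,430,150,240,4); b=crop('side',None,200,300,180,290,3.27)
cv2.imwrite('pics/r1.png',np.hstack([a,cv2.resize(b,(327,360))]))
"
```

```text
t 19.75 pos [0.559  0.1874 0.2978] yaw 6.9 j7 -27 w 13.4 -> d [-0.1 -1.2  1.8] twist -0.1
 F [-0.   0.7 -6.2] M [-0.13 -0.11 -0.  ]
t 20.62 pos [0.5599 0.1888 0.1593] yaw 7.0 j7 -32 w 13.2 -> d [-1.2  0.  38.4] twist -0.0
 F [-0.8 -0.1 -6.3] M [-0.02 -0.16  0.02]
```

View pics/r1.png

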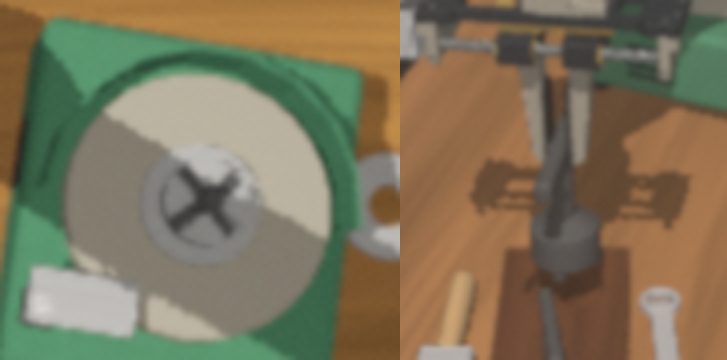

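```bash
python3 -m pendant '[{"dx":-1.2,"dy":0,"dz":6,"twist":0},{"dx":-1.2,"dy":0,"dz":12,"twist":0},{"dx":-1.2,"dy":0,"dz":18,"twist":0},{"dx":-1.2,"dy":0,"dz":24,"twist":0},{"dx":-1.2,"dy":0,"dz":30,"twist":0},{"dx":-1.2,"dy":0,"dz":30,"twist":0}]' >/dev/null  && python3 -c "
from h import *
to((.5588,.1886,.1209),7)"; python3 -m pendant '[{"dx":0,"dy":0,"dz":2,"twist":0},{"dx":0,"dy":0,"dz":4,"twist":0},{"dx":0,"dy":0,"dz":6,"twist":0},{"dx":0,"dy":0,"dz":7,"twist":0},{"dx":0,"dy":0,"dz":7,"twist":0}]' >/dev/null  && python3 -c "
from h import *
to((.5588,.1886,.1209),7)"
```

```text
t 21.48 pos [0.559  0.1891 0.1286] yaw 7.0 j7 -34 w 13.3 -> d [-0.3  0.4  7.7] twist 0.0
 F [ 3.2  0.8 -0.6] M [ 0.13 -0.71 -0.04]
t 22.10 pos [0.5593 0.189  0.1211] yaw 7.0 j7 -34 w 13.2 -> d [-0.6  0.3  0.2] twist -0.0
 F [ 5.7  1.3 -2.8] M [ 0.43 -1.85 -0.05]
```

```bash
python3 -m pendant '[{"dx":1.2,"dy":0,"dz":0,"twist":0},{"dx":1.2,"dy":0,"dz":0.3,"twist":0},{"dx":1.2,"dy":0,"dz":0.3,"twist":0}]' >/dev/null  && python3 -c "
from h import *
to((.5588,.1886,.1209),7)"; python3 -m pendant '[{"dx":1,"dy":0,"dz":0.5,"twist":0},{"dx":1,"dy":0,"dz":0.8,"twist":0},{"dx":1,"dy":0,"dz":0.8,"twist":0}]' >/dev/null  && python3 -c "
from h import *
to((.5588,.1886,.1209),7)"
```

```text
t 22.48 pos [0.5597 0.189  0.121 ] yaw 7.0 j7 -34 w 13.2 -> d [-0.9  0.3  0.1] twist 0.0
 F [ 5.   0.7 -1.3] M [ 0.51 -1.59 -0.07]
t 22.85 pos [0.5602 0.189  0.1208] yaw 7.0 j7 -34 w 13.1 -> d [-1.4  0.2 -0.1] twist 0.0
 F [1.6 0.2 5.9] M [ 0.22 -0.81 -0.04]
```

The key rests on the well floor. I release it, rise clear and look.

```bash
python3 -m pendant '[{"dx":0,"dy":0,"dz":-0.6,"twist":0},{"dx":0,"dy":0,"dz":-0.6,"twist":0},{"dx":0,"dy":0,"dz":-0.6,"twist":0},{"dx":0,"dy":0,"dz":-0.6,"twist":0},{"dx":0,"dy":0,"dz":-0.6,"twist":0}]' 60 >/dev/null  && python3 -c "
from h import *
to((.5588,.1886,.1209),7)"; python3 -m pendant '[{"dx":0,"dy":0,"dz":-10,"twist":0},{"dx":0,"dy":0,"dz":-30,"twist":0},{"dx":0,"dy":0,"dz":-70,"twist":0},{"dx":0,"dy":0,"dz":-130,"twist":0},{"dx":-50,"dy":60,"dz":-160,"twist":0},{"dx":-90,"dy":110,"dz":-160,"twist":0},{"dx":-120,"dy":170,"dz":-160,"twist":0},{"dx":-120,"dy":200,"dz":-160,"twist":0},{"dx":-120,"dy":200,"dz":-160,"twist":0}]' >/dev/null  && python3 - <<'E'
from h import *
to((.5588,.1886,.1209),7)
t=bot.grab_frame("top"); s=bot.grab_frame("side")
cv2.imwrite("pics/top9.png",t[...,::-1])
a=crop("top",None,150,255,160,245,3.8,t); b=crop("top",None,335,435,150,230,4,t)
c=cv2.resize(crop("side",None,150,360,140,350,1,s),(270,270),interpolation=cv2.INTER_CUBIC)
o=np.zeros((600,800,3),np.uint8); o[:a.shape[0],:a.shape[1]]=a; o[:320,400:]=b; o[325:595,:270]=c
cv2.imwrite("pics/f.png",o)
E
```

```text
t 23.48 pos [0.5597 0.1886 0.1203] yaw 7.0 j7 -34 w 55.1 -> d [-0.9 -0.1 -0.6] twist 0.0
 F [ 0.8 -0.2  0.3] M [-0.08 -0.03 -0.02]
t 24.60 pos [ 0.4649 -0.0286  0.2821] yaw 6.6 j7 1 w 54.9 -> d [ 117.8 -205.5  160.8] twist -0.4
 F [0.6 0.  0.5] M [ 0.09 -0.11 -0.02]
```

View pics/f.png

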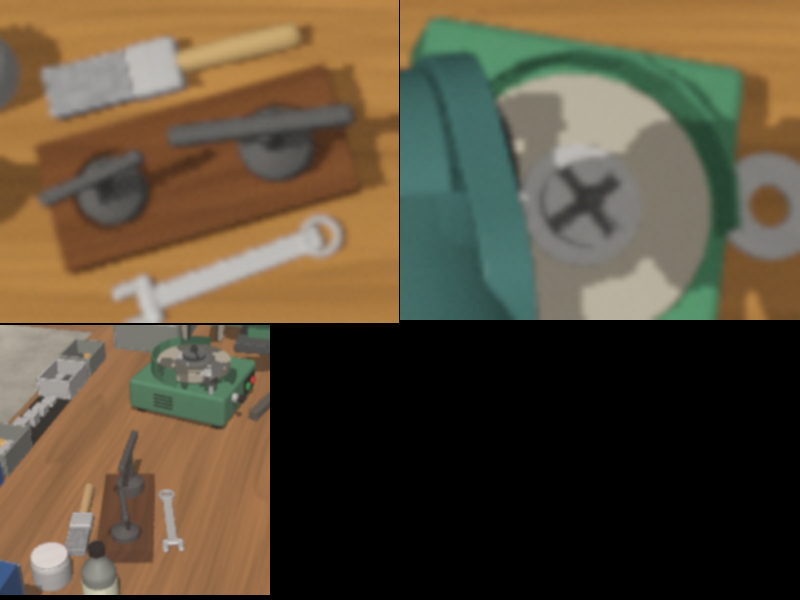

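The key stands in its original well, and everything else looks unchanged. One numeric check of the slot angle and of any rack shift, then I hand in.

```bash
python3 - <<'E'
from h import *
g0=cv2.imread("pics/top0.png",0).astype(np.float32); g=cv2.imread("pics/top9.png",0).astype(np.float32)
for n,(r,c) in {"rack":((180,235),(158,246)),"spanner":((215,245),(178,242)),"brush":((165,192),(160,232)),"small":((198,222),(160,190))}.items():
    sl=(slice(*r),slice(*c)); print(n,np.round(cv2.phaseCorrelate(g0[sl].copy(),g[sl].copy()),2), round(float(abs(g0[sl]-g[sl]).mean()),2))
for nm,im,th in(("before",g0,140),("after",g,85)):
    a=np.arange(0,90,1.); p=np.zeros(90)
    for q in range(4):
        for r in(.016,.019,.022):
            uv=np.array([proj("top",(.533+r*np.cos(x),-.2367+r*np.sin(x),.14)) for x in np.radians(a+90*q)],np.float32)
            p+=cv2.remap(im,uv[:,:1].copy(),uv[:,1:].copy(),cv2.INTER_LINEAR)[:,0]
    z=np.sum((p.max()-p)**2*np.exp(4j*np.radians(a))); print(nm,np.degrees(np.angle(z))/4%90)
bot.job_done(); print("done",bot.sense()["time"])
E
```

```text
Traceback (most recent call last):
ValueError: setting an array element with a sequence. The requested array has an inhomogeneous shape after 1 dimensions. The detected shape was (2,) + inhomogeneous part.
```

```bash
python3 - <<'E'
from h import *
g0=cv2.imread("pics/top0.png",0).astype(np.float32); g=cv2.imread("pics/top9.png",0).astype(np.float32)
for n,(r,c) in {"rack":((180,235),(158,246)),"spanner":((215,245),(178,242)),"brush":((165,192),(160,232)),"small":((198,222),(160,190))}.items():
    sl=(slice(*r),slice(*c)); print(n,np.round(cv2.phaseCorrelate(g0[sl].copy(),g[sl].copy())[0],2), round(float(abs(g0[sl]-g[sl]).mean()),2))
for nm,im in(("before",g0),("after",g)):
    a=np.arange(0,90,1.); p=np.zeros(90)
    for q in range(4):
        for r in(.016,.019,.022):
            uv=np.array([proj("top",(.533+r*np.cos(x),-.2367+r*np.sin(x),.14)) for x in np.radians(a+90*q)],np.float32)
            p+=cv2.remap(im,uv[:,:1].copy(),uv[:,1:].copy(),cv2.INTER_LINEAR)[:,0]
    z=np.sum((p.max()-p)**2*np.exp(4j*np.radians(a))); print(nm,np.degrees(np.angle(z))/4%90)
E
```

```text
rack [0.02 0.13] 7.26
spanner [0.01 0.02] 7.98
brush [-0.03  0.47] 7.95
small [0.13 0.  ] 6.03
before 31.950129378244945
after 35.44016245693487
```

```bash
python3 -c "
from workcell import bot
print(bot.job_done(), bot.sense()['time'])"
```

```text
the job is handed in; nothing more can be done
the job is handed in; nothing more can be done
```

I took the big lug key from its well, seated it fully in the nut and slackened the nut clockwise. I then lifted the key off, stood it back in the same well and handed the job in at about 25 s.

- **Seating:** the key bottomed about 7 mm below the nut face, at the expected full depth. I pressed with roughly 11 N at most.
- **Slackening:** I turned the tool 92° clockwise, so allowing for play the nut moved at least 80°, against the 60° asked. The resistance was steady at about 0.25 to 0.39 N m and never jammed. The depth stayed constant and the pictures showed the bar turning with the gripper. I backed off only 5°, within the play, before lifting.
- **Slot angle:** the picture gave 32° before and 35° after. With slots a quarter turn apart, that fits about 86° of turn. This check alone would also fit almost no turn; the steady depth and the bar following the gripper are what settle it.
- **Disagreement:** some moment readings (about 0.25 N m) were below the stated 0.35 to 0.5 N m.
- **Key going back:** the key rubbed the well wall with about 6 N sideways. I eased it over before letting go, and it stands upright.
- **Everything else:** the rack, spanner and small key showed under 0.15 pixel of shift. The brush measured 0.47 pixel (about 1 mm), which I put down to changed lighting since the gripper never went near it. I checked the other items only by eye, in the last picture where it showed them, and saw no change.

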